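# Tip a rinsed spot plate over onto the draining board

## Robot

A 6-joint arm with a two-finger parallel gripper is mounted at the origin on the work surface. World frame = base frame: x ahead of the robot, y to its left, z up, the work surface at z = 0. Lengths are in mm, angles in rad, forces in N, time in s.
With the tool pointing down it reaches from about 350 to 975 mm from the base axis. Payload 7.1 kg.
Tool frame: the origin (TCP) lies between the finger pads; the fingertips stand 19 mm ahead of it and the grasp point (between the pads) is the TCP (ctrl.tcp_to_tips is the distance from the TCP to the fingertips, in mm); z points along the fingers, y is the line along which they close (so a half turn about z gives the same grasp; the last joint's range is limited). The gripper opens to 88 mm and grips with 3 to 60 N. Pads are 20 mm wide; open, the fingers measure 115 mm over their backs; the gripper's body (75 mm by 178 mm) begins 61 mm behind the grasp point.
Start: joints at [1.107, 0.423, 1.63, -0, 1.089, -0.019], TCP at [268.891, 564.183, 213.075] pointing down, gripper open.
Joint ranges: [-3, 3], [-0.9, 2.11], [0.09, 2.58], [-1.31, 4.45], [0.11, 2.69], [-2.54, 2.54]. Speed limits (rad/s): [2.39, 2.39, 3.01, 3.14, 3.14, 3.14].

## Interface

Orientations are given as a rotation vector (axis times angle).
In Python, from workcell import status, optics, ctrl gives the robot as it stands. The module is installed in compiled form; this text tells all that it offers.
- The arm moves only by the shell command python3 -m inch 'ROWS'. ROWS is JSON, a list that holds one entry, the list of rows, each a list of 7 numbers: the shift along the tool's x, y, z in mm, then the turn, a rotation vector about the tool's x, y, z in rad, then the opening in per cent of the stroke, from 0 (shut) to 100 (fully open). A call has 1 to 20 rows; each row is the pose to reach, as a shift and turn from the pose commanded when the call began, along the tool's axes at that moment; what a row does not reach only later rows make up. A row lasts 1/10 s, in which the tool goes at most 50 mm and 8.59 degrees, less where a joint would pass 70% of its speed; a pose out of reach is approached as far as the arm can. A call with a gripper value outside its range is refused whole. The fingers move at their own pace and stop on an object; the grip force is fixed at half the most. Time passes only in rows, so rows that repeat a pose let the fingers close. It gives the time, the measured TCP pose, the force, the opening and the grip force at its end, in the units of the state.
- status.get_obs(): the state, without advancing time (a new reading comes with each control period).
- optics.get_image(name): name is "side" or "top" or "wrist"; returns a dict with "frame" (400x640x3 uint8, red, green, blue), "fx", "fy", "cx", "cy" (pixels), "rvec" (rotation vector, rad) and "tvec" (3), from world to camera coordinates, as OpenCV has them; the wrist camera has in their place "hand_eye" (4x4, takes a point from camera to tool coordinates, whose origin is the TCP and whose axes are the flange's). Camera axes: x right, y down, z forward; pixel columns grow to the right and rows downward; lengths in mm; the calibration is good to about 2 mm. The wrist camera is an equidistant fisheye: a pixel r from the principal point sees the ray r / f radians off the axis. A picture is of the moment at which its call begins: read the wrist's pose just before it. There is no depth.
- ctrl.close_job(): hands the job in; it is judged then, once.
The state is a dict: "t": time; "qpos": joint angles; "qvel": joint speeds; "joint_torque": joint torques, N m; "ee_pos": TCP position; "orientation": TCP orientation; "ft_force": force on the tool from outside, world axes, zero at the start; "moment": the same for the moment, N m; "width": finger opening in mm; "grasp_force": force on a finger pad.
Only numpy, scipy, OpenCV 4.12 (cv2) and the standard library are available. Lean on these libraries where they do the work, as an engineer would, in place of code of your own. Each camera call takes 0.05 s, during which the arm holds its last target. There are 200 camera calls.

## Task

The rinsed white spot plate lies wells up on the bench in front of the blue draining board. Without gripping or lifting it, push it with the fingertips against the board's front edge until it tips up and flips over onto the board, wells down; then push it along the board until it rests square against the rear rail. Leave the beaker, the flask and the stopper where they stand.

Things in the scene. Friction and masses are not known exactly. Their poses are not given: they have to be found in the camera images.
- board: Fixed blue draining board, 160 mm deep (its x), 250 mm wide (its y), a flat slab 5 mm high with thin white lines along x. Origin: centre of its underside, at bench height; +x points from the front edge to the rear rail. The front edge is an upright step 5 mm high at x = -80 mm. The rear rail is 22 mm high above the bench, 10 mm thick, its inner face at x = +70 mm. The sides are open.
- board_front (a point): Middle of the board's front edge, on the top surface (5 mm above the bench). Axes as the board's.
- board_rail (a point): Middle of the foot of the rear rail's inner face, on the board's top surface (5 mm above the bench). Axes as the board's.
- plate: Loose ceramic spot plate, 80 to 140 g, 60 (its x) by 90 (its y) by 13 mm: a white slab 5 mm thick with six wells on top, on a terracotta foot 52 x 82 x 8 mm. So its white rim overhangs the foot by 4 mm all round, its lower edge 8 mm above the bench. Origin: centre of the foot's underside; z points out of the wells side. At the start a long side faces the board's front edge to within 18 degrees.
- plate_centre (a point): Centre of the spot plate, half-way through its thickness; axes as the plate's. Pushed home, the foot stops at the 5 mm step, the rim 3 mm above the board. Fingertips against the opposite long rim that then rise while still pushing carry that rim up by friction, and the plate turns over about its edge at the step.
- corner_a (a point): One corner of the spot plate, at plate x = +30, y = +45 mm, half-way through its thickness.
- corner_b (a point): The diagonally opposite corner of the spot plate, at plate x = -30, y = -45 mm, half-way through its thickness.
- beaker: Bystander: loose small glass beaker, 48 mm across, 62 mm high, standing on the bench beside the plate, on the board's -y side. Origin: centre of its underside.
- flask: Bystander: loose clear glass conical flask, 74 mm across the foot, 110 mm high, standing on the bench behind the rear rail. Origin: centre of its underside.
- stopper: Bystander: loose amber glass stopper, 26 mm across, 32 mm high, standing on the draining board near its -y end close to the rail. Origin: centre of its underside.
Things that resemble listed ones, but are neither listed nor needed, are in the scene too. Several things look just like the plate: the one meant starts nearest to the robot's base.

How it is judged (in metres and radians):
On the way, in this order (a step that is already met when the one before it is completed fails the run):
1. the plate is tipped up on edge against the draining board (angle between plate's own z axis and vertical between 0.4 and 1.5 rad and contact force between plate and board above 0.05 N), for 0.1 s.
2. the plate lies wells down on the board, not yet at the rail (angle between plate's own z axis and vertical above 3 rad and x of plate_centre in the frame of board between -0.075 and 0.025 m and height (world z) of plate_centre below 0.018 m), for 0.15 s.
3. the plate is pushed up to the rear rail (x of plate_centre in the frame of board above 0.034 m), for 0.1 s.
At the end, for the whole second after the job is handed in: The spot plate lies still and flat on the draining board, wells down (within 0.14 rad), its whole area on the board, a long side against the rear rail (centre within 6 mm of its place there) and square to it within 0.12 rad (angle between plate's own z axis and vertical above 3 rad and x of plate_centre in the frame of board between 0.034 and 0.045 m and y of plate_centre in the frame of board between -0.08 and 0.08 m and angle between the x axis of plate and the x axis of board, either way round below 0.12 rad and height (world z) of plate_centre below 0.016 m and linear speed of plate below 0.01 m/s); the robot touches nothing.
It fails at once if the plate is lifted clear: two opposite corners both more than 28 mm above the bench (height (world z) of each of corner_a, corner_b above 0.028 m).
It fails at once if the beaker is moved more than 15 mm (distance of beaker from where it was at the start of the episode above 0.015 m).
It fails at once if the flask is moved more than 15 mm (distance of flask from where it was at the start of the episode above 0.015 m).
It fails at once if the stopper is moved more than 15 mm (distance of stopper from where it was at the start of the episode above 0.015 m).
It also fails if it takes over 51 s, if anything falls off the work surface, if the arm or the gripper's body presses on something with over 40 N, if the wrist force passes 120 N, or if a joint passes its speed limit or range.

## Working session

There is one attempt and no reset: what is moved stays moved. The work goes in short steps, Python scripts to look and compute and a shell command to move; the robot and the scene stay as the last step left them, time stands still between calls to the robot, and variables do not carry over. Pictures are saved under pics/ and viewed, at most 10 in all, crops included, and the job is handed in when it is done.

```bash
mkdir -p pics; python3 - <<'E'
from workcell import status,optics,ctrl
import cv2
o=status.get_obs(); print({k:o[k] for k in('t','ee_pos','orientation','width','ft_force')},ctrl.tcp_to_tips)
for n in('top','side'):
    d=optics.get_image(n); cv2.imwrite(f'pics/{n}0.png',d['frame'][...,::-1]); print(n,d['fx'],d['fy'],d['cx'],d['cy'],d['rvec'],d['tvec'])
E
```

```text
{'t': 0.0, 'ee_pos': array([268.62051144, 563.65828327, 212.28719286]), 'orientation': array([-6.92884208e-01, -3.06382797e+00,  2.42387832e-03]), 'width': 87.88903322335945, 'ft_force': array([-0.04584296, -0.45785106,  0.23827118])} 19.0
top 508.5703024114929 508.5703024114929 317.3186036195993 191.17991760299935 [ 2.1429741  -2.16696121  0.12611283] [ 81.76447408 643.28144046 953.90469067]
side 367.47398493755713 367.47398493755713 319.2044534521314 197.17118704563097 [ 2.20601307 -0.56063424  0.27124736] [-517.34441693  276.47146921  481.73396123]
```

View pics/top0.png

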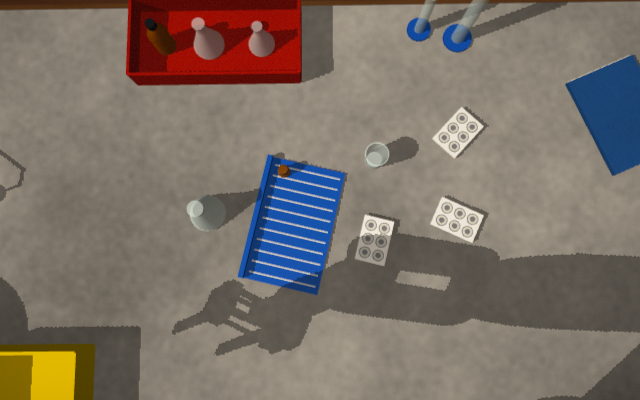

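View pics/side0.png

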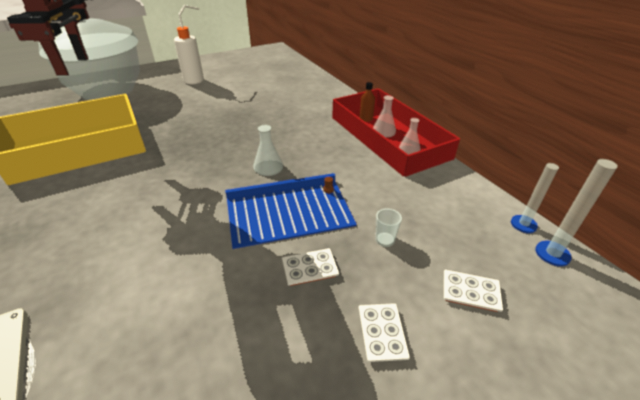

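The top view shows the board (rail on its left, x≈255 px) and the stopper at (284,171). The beaker is at (377,155), the flask at about (207,212), and look-alike plates are at (458,219) and (459,132). The candidate plate is at (376,239), with its long side facing the board's front edge.

```bash
cat > h.py <<'E'
import numpy as np,cv2
from workcell import status,optics
from scipy.spatial.transform import Rotation as R
def cast(d,uv,z):
    M=R.from_rotvec(d['rvec']).as_matrix(); C=-M.T@np.array(d['tvec'])
    uv=np.atleast_2d(uv).astype(float)
    r=np.c_[(uv[:,0]-d['cx'])/d['fx'],(uv[:,1]-d['cy'])/d['fy'],np.ones(len(uv))]@M
    return C+r*((z-C[2])/r[:,2])[:,None]
def rects(mask,minA):
    cs,_=cv2.findContours(mask.astype(np.uint8),cv2.RETR_EXTERNAL,cv2.CHAIN_APPROX_NONE)
    return [c for c in cs if cv2.contourArea(c)>minA]
def box(d,c,z):
    P=cast(d,c.reshape(-1,2)+0.0,z)[:,:2].astype(np.float32)
    b=cv2.boxPoints(cv2.minAreaRect(P)); return b
E
python3 - <<'E'
from h import *
np.set_printoptions(precision=1,suppress=True)
d=optics.get_image('top'); f=d['frame'].astype(int); r,g,b=f[...,0],f[...,1],f[...,2]
blue=(b>1.6*r)&(b>90)&(b>1.3*g)
blue=cv2.morphologyEx(blue.astype(np.uint8),cv2.MORPH_CLOSE,np.ones((7,7)))
for c in rects(blue,1500):
    x,y,w,h=cv2.boundingRect(c)
    B=box(d,c,5);print('blue',x,y,w,h);print(B,np.linalg.norm(B[0]-B[1]),np.linalg.norm(B[1]-B[2]))
hsv=cv2.cvtColor(d['frame'],cv2.COLOR_RGB2HSV)
for x0,y0,x1,y1 in[(345,205,405,275),(425,190,492,248),(428,102,492,162)]:
    s=hsv[y0:y1,x0:x1]; G=d['frame'][y0:y1,x0:x1].mean(2)
    print('px',d['frame'][239,345:405:6].tolist() if x0==345 else '')
for n,uv,z in[('plate',(376,239),13),('p2',(458,219),13),('p3',(459,132),13),('beakerrim',(377,154),62),('flasktop',(195,208),110),('stopper',(284,171),30)]:
    p=cast(d,uv,z)[0];print(n,p,np.hypot(p[0],p[1]))
cv2.imwrite('pics/crop1.png',cv2.resize(d['frame'][140:310,180:420,::-1],None,fx=3.2,fy=3.2,interpolation=cv2.INTER_CUBIC))
E
```

```text
blue 238 155 107 140
[[441.4  77.9]
 [687.   17.6]
 [725.8 175.8]
 [480.2 236.1]] 252.89581 162.93752
blue 566 55 74 120
[[ 672.7 -521.9]
 [ 736.2 -672.2]
 [ 930.3 -590.1]
 [ 866.8 -439.9]] 163.12184 210.70744
px [[138, 129, 117], [145, 136, 122], [92, 87, 79], [125, 120, 112], [86, 83, 82], [148, 141, 131], [106, 102, 96], [161, 153, 141], [84, 79, 72], [85, 78, 71]]
px 
px 
plate [550.6 -40.6  13. ] 552.0949301887821
p2 [ 588.5 -204.6   13. ] 623.0207786401073
p3 [ 765.4 -214.5   13. ] 794.8612886608867
beakerrim [712.2 -41.2  62. ] 713.4392492180197
flasktop [607.4 296.  110. ] 675.6532351858663
stopper [686.5 140.3  30. ] 700.684699278752
```

View pics/crop1.png

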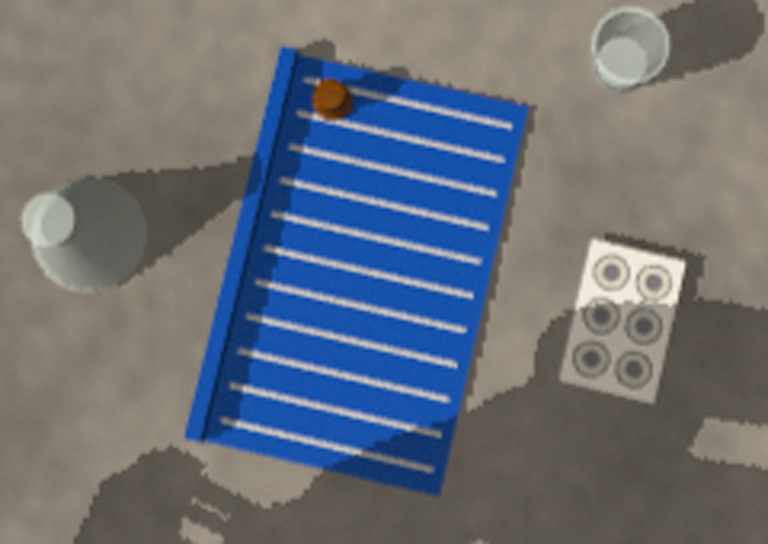

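Crop: the nearest plate has crop corners at (595,239), (686,260), (655,404), (561,381). It is parallel to the board's front edge, which runs (531,104)–(439,494), to within about 1°, and sits about 8 mm to the -y side of centre. Next I move behind it with tool x aligned to board x.

```bash
R="[-527,-483,0,0,0,1.367,50]"; python3 -m inch '[[[-527,-483,0,0,0,1.367,50],[-527,-483,0,0,0,1.367,50],[-527,-483,0,0,0,1.367,50],[-527,-483,0,0,0,1.367,50],[-527,-483,0,0,0,1.367,50],[-527,-483,0,0,0,1.367,50],[-527,-483,0,0,0,1.367,50],[-527,-483,0,0,0,1.367,50],[-527,-483,0,0,0,1.367,50],[-527,-483,0,0,0,1.367,50],[-527,-483,0,0,0,1.367,50],[-527,-483,0,0,0,1.367,50],[-527,-483,0,0,0,1.367,50],[-527,-483,0,0,0,1.367,50],[-527,-483,0,0,0,1.367,50],[-527,-483,0,0,0,1.367,50],[-527,-483,100,0,0,1.367,50],[-527,-483,100,0,0,1.367,50],[-527,-483,100,0,0,1.367,50],[-527,-483,100,0,0,1.367,50]]]'
cat > b.py <<'E'
from h import *
np.set_printoptions(precision=2,suppress=True)
F=np.array([564.2,47.75]);bx=np.array([.238,.971]);by=np.array([-.971,.238])
def B(p): p=np.asarray(p)[...,:2]-F; return np.stack([p@bx,p@by],-1)   # mm from board_front
def tool():
    o=status.get_obs();T=R.from_rotvec(o['orientation']).as_matrix()
    print('t',round(o['t'],2),'TCP(front frame)',B(o['ee_pos']),'tip z',round(o['ee_pos'][2]-19,1),'toolx yaw-board deg',round(np.degrees(np.arctan2(T[1,0],T[0,0])-np.arctan2(bx[1],bx[0])),2),'tilt',T[:,2],'F',np.array([o['ft_force'][:2]@bx,o['ft_force'][:2]@by,o['ft_force'][2]]),'w',round(o['width'],1)); return o
E
python3 - <<'E'
from b import *
o=tool()
d=optics.get_image('wrist');cv2.imwrite('pics/w1.png',d['frame'][...,::-1])
d=optics.get_image('side');cv2.imwrite('pics/s1.png',cv2.resize(d['frame'][160:340,180:440,::-1],None,fx=3,fy=3))
E
```

```text
t: 2.15
ee_pos: [536.0, -97.2, 113.2]
orientation: [-2.469, -1.939, 0.002]
ft_force: [0.2, 0.3, 0.6]
width: 44.0
grasp_force: 0.0
t 2.15 TCP(front frame) [-147.42   -7.11] tip z 94.2 toolx yaw-board deg 0.04 tilt [-0.  0. -1.] F [ 0.37 -0.14  0.56] w 44.0
```

View pics/w1.png

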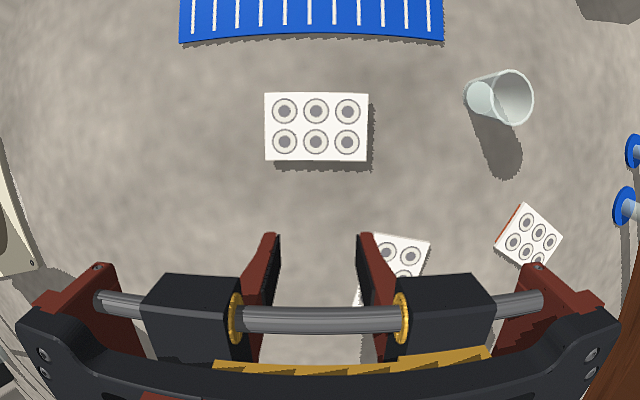

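The wrist view shows the plate well lit at (265–369, 92–161), square to the board edge and laterally centred on the gripper. A look-alike sits behind the right finger, clear of the path. Next: measure the plate from the wrist camera.

```bash
cat >> b.py <<'E'
def wcast(uv,z,o,d):
    uv=np.atleast_2d(uv).astype(float);v=uv-[d['cx'],d['cy']];r=np.linalg.norm(v,axis=1);th=r/d['fx']
    ray=np.c_[v/np.maximum(r,1e-9)[:,None]*np.sin(th)[:,None],np.cos(th)]
    H=np.array(d['hand_eye']);T=R.from_rotvec(o['orientation']).as_matrix()
    C=T@H[:3,3]+o['ee_pos'];w=ray@(T@H[:3,:3]).T
    return C+w*((z-C[2])/w[:,2])[:,None]
E
python3 - <<'E'
from b import *
o=tool();d=optics.get_image('wrist')
uv=[(265,92),(369,94),(367,161.5),(265,161)]
P=wcast(uv,13,o,d);print(B(P));print('mean',B(P).mean(0))
print('front edge',B(wcast([(180,42),(443,43)],5,o,d)))
E
```

```text
t 2.25 TCP(front frame) [-147.72   -9.51] tip z 96.5 toolx yaw-board deg 0.02 tilt [ 0. -0. -1.] F [-0.72  0.36  0.34] w 43.8
[[ -52.37   36.84]
 [ -54.14  -54.47]
 [-115.07  -54.13]
 [-114.6    38.31]]
mean [-84.04  -8.36]
front edge [[   3.56  121.97]
 [   0.94 -127.68]]
```

```bash
python3 -m inch '[[[0,0,45,0,0,0,50],[0,0,80,0,0,0,50],[0,0,90,0,0,0,50],[0,0,90,0,0,0,50],[10,0,90,0,0,0,50],[16,0,90,0,0,0,50],[20,0,90,0,0,0,50],[24,0,90,0,0,0,50],[28,0,90,0,0,0,50],[32,0,90,0,0,0,50],[36,0,90,0,0,0,50],[40,0,90,0,0,0,50],[44,0,90,0,0,0,50],[48,0,90,0,0,0,50],[52,0,90,0,0,0,50],[56,0,90,0,0,0,50],[60,0,90,0,0,0,50],[64,0,90,0,0,0,50],[68,0,90,0,0,0,50],[68,0,90,0,0,0,50]]]'
python3 - <<'E'
from b import *
o=tool();d=optics.get_image('wrist');cv2.imwrite('pics/w2.png',d['frame'][...,::-1])
E
```

```text
t: 4.3
ee_pos: [553.2, -32.1, 23.1]
orientation: [2.472, 1.939, 0.0]
ft_force: [0.4, 0.6, -0.6]
width: 43.7
grasp_force: 0.0
t 4.3 TCP(front frame) [-80.13  -8.31] tip z 4.1 toolx yaw-board deg -0.01 tilt [ 0.  0. -1.] F [ 0.64 -0.27 -0.65] w 43.7
```

View pics/w2.png

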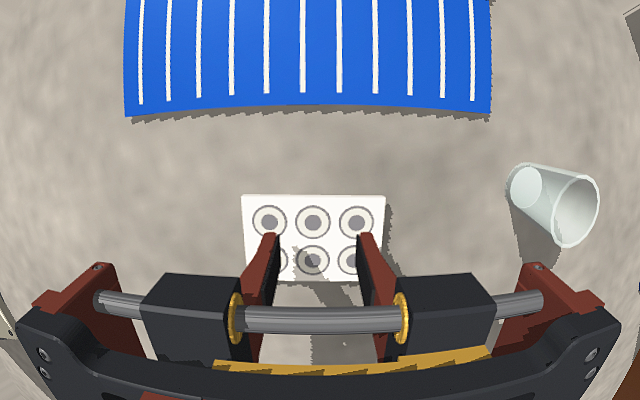

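```bash
python3 - <<'E'
from b import *
o=tool();d=optics.get_image('wrist');print(d['fx'],d['cx'],d['cy']);print(np.array(d['hand_eye']))
print(B(wcast([(242,195),(386,195),(388,282),(242,280)],13,o,d)));print('edge',B(wcast([(128,115),(490,117)],5,o,d)))
print('tip',B(wcast([(275,234),(362,234)],4,o,d)))
d=optics.get_image('side');cv2.imwrite('pics/s2.png',cv2.resize(d['frame'][190:310,220:400,::-1],None,fx=4,fy=4))
E
```

```text
t 4.35 TCP(front frame) [-80.36  -8.24] tip z 4.1 toolx yaw-board deg -0.01 tilt [ 0. -0. -1.] F [ 0.61 -0.75  0.46] w 43.8
309.70691628693146 317.64003156582237 198.40240470044984
[[   0.     -0.96   -0.29   81.95]
 [   1.      0.     -0.      0.03]
 [   0.     -0.29    0.96 -172.05]
 [   0.      0.      0.      1.  ]]
[[ -52.14   39.36]
 [ -52.1   -50.54]
 [-115.73  -57.38]
 [-114.35   45.18]]
edge [[   3.5   123.27]
 [   0.68 -124.16]]
tip [[-82.32  20.9 ]
 [-82.29 -37.97]]
```

View pics/s2.png

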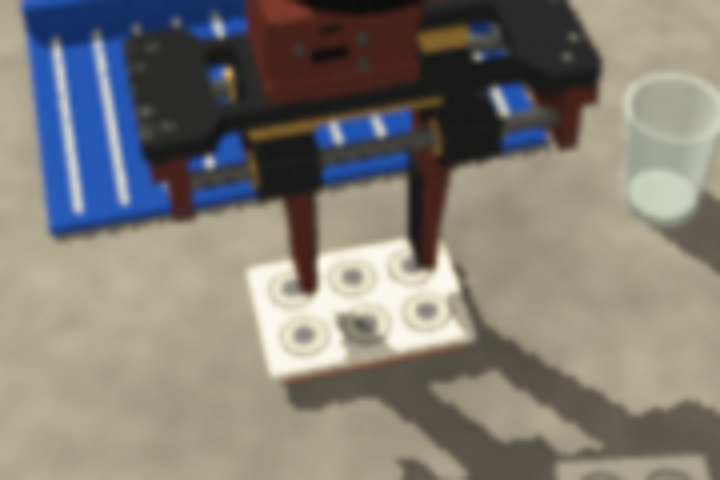

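```bash
python3 - <<'E'
from b import *
o=tool();d=optics.get_image('side');t=optics.get_image('top')
T=R.from_rotvec(o['orientation']).as_matrix()
def proj(d,P): 
    p=R.from_rotvec(d['rvec']).apply(P)+d['tvec'];return [round(d['fx']*p[0]/p[2]+d['cx'],1),round(d['fy']*p[1]/p[2]+d['cy'],1)]
for y in(28,-28):
  for z in(19,10,0):
    P=o['ee_pos']+T@[0,y,z];print(y,z,P,'side crop',(np.array(proj(d,P))-[220,190])*4,'top',proj(t,P))
print('rear rim side', B(cast(d,[(220+270/4,190+378/4),(220+470/4,190+340/4)],10)),'front',B(cast(d,[(220+248/4,190+266/4),(220+445/4,190+240/4)],13)))
print('board',B(cast(d,[(220+55/4,190+233/4)],5)))
cv2.imwrite('pics/t2.png',cv2.resize(t['frame'][190:290,330:470,::-1],None,fx=5,fy=5))
E
```

```text
t 4.45 TCP(front frame) [-80.64  -8.23] tip z 4.1 toolx yaw-board deg -0.03 tilt [-0. -0. -1.] F [ 0.26 -0.13 -0.4 ] w 43.9
28 19 [580.19 -39.24   4.08] side crop [420.  292.8] top [np.float64(374.5), np.float64(224.3)]
28 10 [580.19 -39.24  13.08] side crop [420.4 279.6] top [np.float64(375.0), np.float64(224.1)]
28 0 [580.19 -39.24  23.08] side crop [420.8 264.8] top [np.float64(375.5), np.float64(223.8)]
-28 19 [525.8  -25.88   4.08] side crop [299.6 317.2] top [np.float64(368.5), np.float64(251.7)]
-28 10 [525.8  -25.88  13.08] side crop [298.8 304. ] top [np.float64(368.9), np.float64(251.7)]
-28 0 [525.8  -25.87  23.08] side crop [298.  289.2] top [np.float64(369.4), np.float64(251.7)]
rear rim side [[-114.39   39.48]
 [-116.59  -48.72]] front [[-53.05  37.48]
 [-60.48 -53.73]]
board [[ -2.84 121.1 ]]
```

View pics/t2.png

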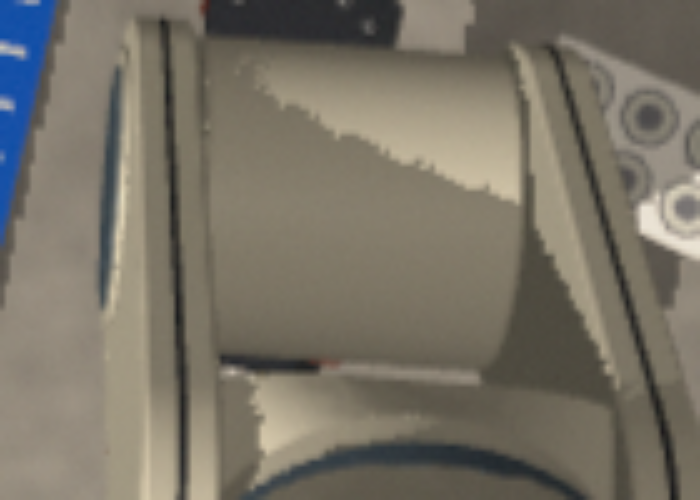

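The side crop shows the fingertips at (308,290) and (429,267), above the plate. The plate has not moved. The tips are about 15 mm higher than the pose reading implies. I'll back off and find the bench by touch.

```bash
python3 -m inch '[[[-30,0,0,0,0,0,50],[-68,0,0,0,0,0,50],[-68,0,0,0,0,0,50],[-68,0,3,0,0,0,50],[-68,0,6,0,0,0,50],[-68,0,8,0,0,0,50],[-68,0,8,0,0,0,50]]]' | grep -E 'ee_pos|force'
for i in 1; do python3 -m inch '[[[0,0,2,0,0,0,50],[0,0,2,0,0,0,50]]]' | grep -E 'ee_pos|ft'; done; python3 -c "
from b import *
tool();d=optics.get_image('side');cv2.imwrite('pics/s3.png',cv2.resize(d['frame'][190:330,220:400,::-1],None,fx=4,fy=4))"
```

```text
ee_pos: [536.7, -97.7, 14.6]
ft_force: [0.0, 0.4, 0.5]
grasp_force: 0.0
ee_pos: [536.8, -98.2, 12.9]
ft_force: [1.2, -0.8, -1.0]
t 5.45 TCP(front frame) [-148.22   -8.1 ] tip z -6.1 toolx yaw-board deg -0.0 tilt [-0.  0. -1.] F [-0.46 -1.38 -0.99] w 44.1
```

View pics/s3.png

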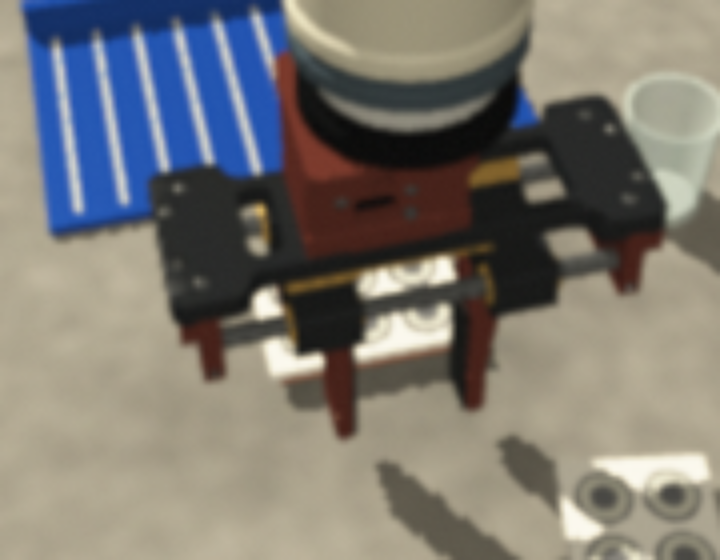

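The fingertips at (345,436) and (470,408) are still separated from their shadow tips at (385,463) and (508,440), so they are still in the air. I'll keep going down and watch the force.

```bash
python3 -m inch '[[[0,0,2,0,0,0,50],[0,0,3,0,0,0,50],[0,0,3,0,0,0,50]]]' | grep -E 'ee_pos|ft_'
python3 -m inch '[[[0,0,2,0,0,0,50],[0,0,2,0,0,0,50]]]' | grep -E 'ee_pos|ft_'
```

```text
ee_pos: [536.7, -98.6, 9.9]
ft_force: [-1.2, 0.4, 0.2]
ee_pos: [536.7, -98.6, 7.9]
ft_force: [-0.1, -0.0, -0.1]
```

```bash
python3 -m inch '[[[0,0,1,0,0,0,50],[0,0,2,0,0,0,50]]]' | grep -E 'ee_pos|ft_'
```

```text
ee_pos: [536.8, -98.6, 6.0]
ft_force: [0.1, 0.8, -0.0]
```

```bash
python3 -m inch '[[[0,0,1,0,0,0,50],[0,0,2,0,0,0,50]]]' | grep -E 'ee_pos|ft_'
python3 -c "
from b import *
d=optics.get_image('side');cv2.imwrite('pics/s4.png',cv2.resize(d['frame'][190:330,220:400,::-1],None,fx=4,fy=4))"
```

```text
ee_pos: [536.8, -98.6, 4.0]
ft_force: [0.6, -0.2, -0.6]
```

View pics/s4.png

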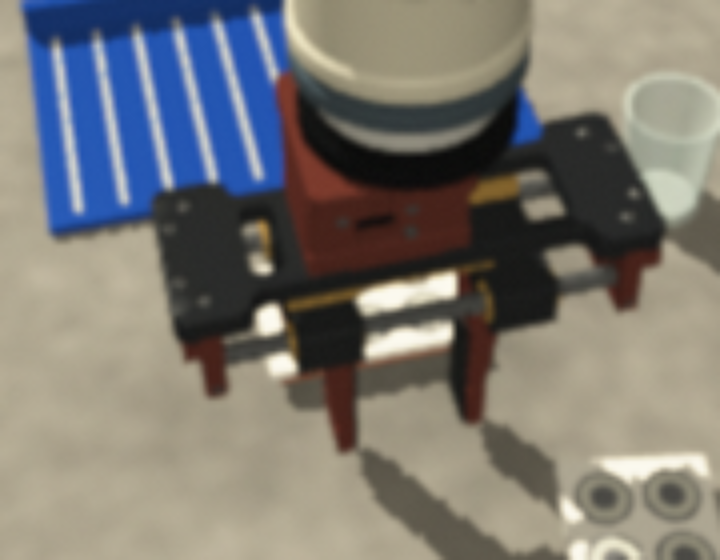

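The tips at (345,450) almost meet their shadows at (362,455), so they are about 5 mm above the bench and the pose's z reads about 19 mm low. I have one picture view left, so I'll measure by mask from now on. Next: go 1 mm lower and push.

```bash
python3 -m inch '[[[0,0,1,0,0,0,50],[10,0,1,0,0,0,50],[16,0,1,0,0,0,50],[20,0,1,0,0,0,50],[24,0,1,0,0,0,50],[28,0,1,0,0,0,50],[32,0,1,0,0,0,50],[36,0,1,0,0,0,50],[40,0,1,0,0,0,50],[44,0,1,0,0,0,50],[48,0,1,0,0,0,50],[52,0,1,0,0,0,50],[56,0,1,0,0,0,50],[60,0,1,0,0,0,50],[64,0,1,0,0,0,50],[67,0,1,0,0,0,50],[70,0,1,0,0,0,50],[70,0,1,0,0,0,50]]]' | grep -E 'ft_'
cat >> b.py <<'E'
def white(o,d,z=13,seed=None):
    h=cv2.cvtColor(d['frame'],cv2.COLOR_RGB2HSV); m=((h[...,1]<40)&(h[...,2]>165)).astype(np.uint8)
    m=cv2.morphologyEx(m,cv2.MORPH_OPEN,np.ones((7,7)))
    n,l,s,c=cv2.connectedComponentsWithStats(m)
    for i in range(1,n):
        if s[i,4]>300:
            ys,xs=np.where(l==i);P=B(wcast(np.c_[xs,ys],z,o,d))
            print('white',s[i],'x',P[:,0].min(),P[:,0].max(),'y',P[:,1].min(),P[:,1].max())
def terra(o,d,z):
    h=cv2.cvtColor(d['frame'],cv2.COLOR_RGB2HSV); m=((h[...,0]>4)&(h[...,0]<14)&(h[...,1]>90)&(h[...,2]>90)).astype(np.uint8)
    m=cv2.morphologyEx(m,cv2.MORPH_OPEN,np.ones((3,3)))
    n,l,s,c=cv2.connectedComponentsWithStats(m)
    for i in range(1,n):
        if s[i,4]>100:
            ys,xs=np.where(l==i);P=B(wcast(np.c_[xs,ys],z,o,d)).astype(np.float32);b=cv2.minAreaRect(P)
            print('terra',s[i],np.median(d['frame'][l==i],0),'rect',b,'x',P[:,0].min(),P[:,0].max(),'y',P[:,1].min(),P[:,1].max())
E
python3 - <<'E'
from b import *
o=tool();o['ee_pos'][2]+=19;d=optics.get_image('wrist');white(o,d);terra(o,d,10)
cv2.imwrite('pics/w5.png',d['frame'][...,::-1])
E
```

```text
ft_force: [0.1, 0.3, -0.2]
t 8.25 TCP(front frame) [-78.21  -8.27] tip z -15.9 toolx yaw-board deg -0.01 tilt [ 0.  0. -1.] F [ 0.36 -0.04 -0.25] w 43.8
white [    0     0   455   330 64371] x -241.29363218299414 142.61439081909975 y -92.64721605917326 426.5867008439651
white [  467     0   173   400 39026] x -572.9439794075162 144.9297464066114 y -806.5332581636653 -113.89026172184748
white [292 137  38  38 819] x -36.61330595564682 -14.375136335490764 y -14.728089020385516 7.220136910775551
white [242 138  36  37 740] x -36.47253211002063 -14.495865658849587 y 16.07635471063475 37.728540925195475
white [345 138  37  37 779] x -36.51558607249669 -14.662757928947906 y -45.96760767562067 -24.131180173772304
white [293 188  37  34 690] x -66.71425299942443 -45.29803606538464 y -15.01766505178664 7.241878634461489
white [275 289  25  17 356] x -132.34543617459107 -117.76367468274924 y 5.031136802891908 22.766340972361338
white [135 321  19  37 341] x -209.11505325806655 -162.0170125775007 y 142.437580038768 154.13086763901723
white [260 334  33  30 853] x -195.63263155262544 -161.029954
[... 250 characters left out ...]
560169219970703, 27.59441375732422), 66.58147430419922) x -107.11306 -80.784966 y 22.956121 39.737484
terra [382 286  13  19 110] [110.  56.  45.] rect ((-126.50542449951172, -59.309425354003906), (6.443121433258057, 16.52460479736328), 82.9570083618164) x -134.54175 -118.44088 y -63.11235 -55.324112
terra [ 49 290  21  17 166] [110.  55.  45.] rect ((-159.76321411132812, 256.3710632324219), (15.114937782287598, 52.26709747314453), 28.691251754760742) x -173.1219 -145.26112 y 233.3155 278.85138
terra [576 297  20  11 121] [109.  55.  45.] rect ((-165.8701629638672, -286.45391845703125), (40.10467529296875, 12.648652076721191), 79.41327667236328) x -174.04652 -158.37021 y -306.6238 -267.45612
```

```bash
python3 -m inch '[[[3,0,0,0,0,0,50],[6,0,0,0,0,0,50],[8,0,0,0,0,0,50],[9,0,0,0,0,0,50],[9,0,0,0,0,0,50]]]' | grep -E 'ft_'
for k in 1; do python3 -m inch '[[[1,0,0,0,0,0,50],[1,0,0,0,0,0,50]]]' | grep -E 'ft_';python3 -m inch '[[[1,0,0,0,0,0,50],[1,0,0,0,0,0,50]]]' | grep -E 'ft_';python3 -m inch '[[[1,0,0,0,0,0,50],[1,0,0,0,0,0,50]]]' | grep -E 'ft_'; done; python3 -c "
from b import *
tool()"
```

```text
ft_force: [-0.2, 0.5, -0.2]
ft_force: [-0.1, 0.0, 0.5]
ft_force: [-0.0, -0.2, 0.3]
ft_force: [0.2, -0.7, -0.3]
t 9.4 TCP(front frame) [-66.58  -8.25] tip z -15.9 toolx yaw-board deg -0.04 tilt [-0.  0. -1.] F [-0.58 -0.39 -0.3 ] w 43.9
```

```bash
python3 -m inch '[[[1,0,0,0,0,0,50],[1,0,0,0,0,0,50]]]' | grep -E 'ft_';python3 -m inch '[[[1,0,0,0,0,0,50],[1,0,0,0,0,0,50]]]' | grep -E 'ft_'; python3 - <<'E'
from b import *
o=tool();o['ee_pos'][2]+=19;d=optics.get_image('wrist')
g=cv2.cvtColor(d['frame'],cv2.COLOR_RGB2HSV)
for u in(270,312,360):
    col=g[90:300,u]; b=np.where((col[:,0]>95)&(col[:,0]<125)&(col[:,1]>120))[0]
    e=b.max()+90; print(u,'board ends row',e, B(wcast([(u,e)],5,o,d)), d['frame'][e+1:e+5,u].tolist())
E
```

```text
ft_force: [-0.1, -1.0, -0.1]
ft_force: [-0.2, -2.5, -0.3]
t 9.8 TCP(front frame) [-64.76  -8.24] tip z -15.9 toolx yaw-board deg -0.03 tilt [-0. -0. -1.] F [-2.47 -0.36 -0.3 ] w 43.9
270 board ends row 125 [[ 5.99 21.12]] [[255, 249, 237], [255, 255, 246], [253, 251, 246], [252, 250, 246]]
312 board ends row 124 [[ 6.25 -4.55]] [[190, 195, 223], [255, 255, 246], [254, 253, 247], [252, 250, 246]]
360 board ends row 125 [[  5.91 -33.78]] [[255, 255, 240], [255, 254, 246], [252, 250, 246], [252, 250, 246]]
```

The plate is home: 2.5 N at the step, with the rim over the board. Next: raise the fingertips along the tipping arc while pushing.

```bash
python3 -m inch '[[[1,0,0,0,0,0,50],[2,0,0,0,0,0,50],[3,0,-4.8,0,0,0,50],[4.2,0,-9.6,0,0,0,50],[6,0,-14.2,0,0,0,50],[8,0,-18.7,0,0,0,50],[10.5,0,-23,0,0,0,50],[13,0,-27,0,0,0,50],[16,0,-31,0,0,0,50],[16,0,-31,0,0,0,50],[16,0,-31,0,0,0,50]]]'
python3 - <<'E'
from b import *
o=tool();d=optics.get_image('side');w=optics.get_image('wrist')
cv2.imwrite('pics/m.png',np.vstack([cv2.resize(d['frame'][150:280,200:410,::-1],(520,322)),cv2.resize(w['frame'][60:320,120:540,::-1],(446,276))[:, :446] if 0 else cv2.resize(w['frame'][60:320,120:540,::-1],(520,276))]))
E
```

```text
t: 10.95
ee_pos: [560.7, -1.3, 34.2]
orientation: [2.472, 1.939, 0.0]
ft_force: [-0.3, 0.5, 0.3]
width: 43.9
grasp_force: 0.0
t 10.95 TCP(front frame) [-48.5   -8.28] tip z 15.2 toolx yaw-board deg -0.02 tilt [ 0. -0. -1.] F [0.38 0.39 0.27] w 43.9
```

View pics/m.png

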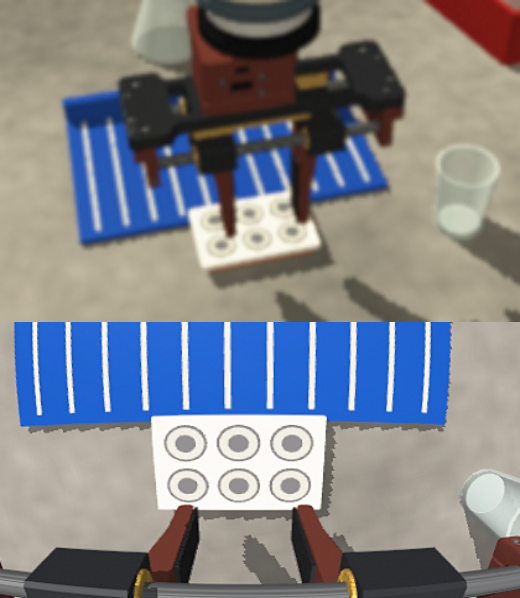

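The composite shows the fingertips above the plate, which still lies flat and home against the step: the tips slipped up off the rim. I'll back off, find the bench by touch so the tips start lower, and use more preload.

```bash
python3 -m inch '[[[-15,0,0,0,0,0,50],[-30,0,0,0,0,0,50],[-30,0,0,0,0,0,50],[-30,0,15,0,0,0,50],[-30,0,28,0,0,0,50],[-30,0,31,0,0,0,50],[-30,0,31,0,0,0,50]]]' | grep ft_f
for i in 1; do python3 -m inch '[[[0,0,1,0,0,0,50],[0,0,1,0,0,0,50]]]' | grep ft_f; python3 -m inch '[[[0,0,1,0,0,0,50],[0,0,1,0,0,0,50]]]' | grep ft_f;  python3 -m inch '[[[0,0,1,0,0,0,50],[0,0,1,0,0,0,50]]]' | grep ft_f;python3 -c "
from b import *
tool()"; done
```

```text
ft_force: [-0.2, -0.0, 0.4]
ft_force: [-0.2, -0.2, 0.3]
ft_force: [-0.9, -0.7, 0.5]
ft_force: [-0.2, -0.7, -0.2]
t 12.35 TCP(front frame) [-78.63  -8.26] tip z -18.9 toolx yaw-board deg -0.04 tilt [ 0. -0. -1.] F [-0.7   0.03 -0.18] w 43.8
```

```bash
python3 -m inch '[[[0,0,1,0,0,0,50],[0,0,1,0,0,0,50]]]' | grep ft_f; python3 -m inch '[[[0,0,1,0,0,0,50],[0,0,1,0,0,0,50]]]' | grep ft_f;  python3 -m inch '[[[0,0,1,0,0,0,50],[0,0,1,0,0,0,50]]]' | grep ft_f;python3 -c "
from b import *
tool()"
```

```text
ft_force: [0.0, -0.5, -0.1]
ft_force: [0.1, -0.1, 0.5]
ft_force: [-0.7, -0.5, 0.8]
t 12.95 TCP(front frame) [-78.63  -8.18] tip z -22.0 toolx yaw-board deg -0.04 tilt [-0.  0. -1.] F [-0.62  0.53  0.78] w 43.9
```

```bash
python3 -m inch '[[[0,0,1,0,0,0,50],[0,0,1,0,0,0,50]]]' | grep ft_f; python3 -m inch '[[[0,0,1,0,0,0,50],[0,0,1,0,0,0,50]]]' | grep ft_f;python3 -c "
from b import *
tool()"
```

```text
ft_force: [-0.8, 0.7, 0.2]
ft_force: [-0.4, -0.0, 0.3]
t 13.35 TCP(front frame) [-78.62  -8.2 ] tip z -24.0 toolx yaw-board deg -0.04 tilt [-0.  0. -1.] F [-0.1   0.35  0.26] w 43.7
```

```bash
python3 -m inch '[[[0,0,1,0,0,0,50],[0,0,1,0,0,0,50]]]' | grep ft_f; python3 -m inch '[[[0,0,1,0,0,0,50],[0,0,1,0,0,0,50]]]' | grep ft_f;python3 -m inch '[[[0,0,1,0,0,0,50],[0,0,1,0,0,0,50]]]' | grep ft_f;python3 -c "
from b import *
tool()"
```

```text
ft_force: [-0.0, -0.7, 0.5]
ft_force: [-0.5, -0.2, -0.1]
ft_force: [-0.1, 0.5, 0.4]
t 13.95 TCP(front frame) [-78.66  -8.16] tip z -27.0 toolx yaw-board deg -0.04 tilt [-0.  0. -1.] F [0.47 0.18 0.35] w 44.1
```

```bash
python3 - <<'E'
from b import *
o=tool();d=optics.get_image('side');f=d['frame'].astype(int)
m=((f[...,0]>1.5*f[...,1])&(f[...,0]>50)&(f[...,2]<f[...,1]*1.15)).astype(np.uint8)
T=R.from_rotvec(o['orientation']).as_matrix()
def proj(P):
    p=R.from_rotvec(d['rvec']).apply(P)+d['tvec'];return np.array([d['fx']*p[0]/p[2]+d['cx'],d['fy']*p[1]/p[2]+d['cy']])
for y in(28,-28):
    for z in(0,5,10,15,20): 
        P=o['ee_pos']+T@[-10,y,0];P[2]=z;print(y,z,proj(P),end=' ')
    print()
n,l,s,c=cv2.connectedComponentsWithStats(m)
for i in range(1,n):
    if s[i,4]>15 and 150<s[i,1]<330: 
        ys,xs=np.where(l==i);k=ys.argmax();print(s[i],'lowest',xs[ys==ys.max()].mean(),ys.max(),d['frame'][l==i].mean(0))
E
```

```text
t 13.95 TCP(front frame) [-78.66  -8.16] tip z -27.0 toolx yaw-board deg -0.04 tilt [-0.  0. -1.] F [0.47 0.18 0.35] w 44.1
28 0 [326.12 267.98] 28 5 [326.17 266.18] 28 10 [326.22 264.36] 28 15 [326.27 262.53] 28 20 [326.32 260.68] 
-28 0 [295.84 274.2 ] -28 5 [295.74 272.41] -28 10 [295.64 270.59] -28 15 [295.54 268.76] -28 20 [295.44 266.91] 
[281 186  44  45 813] lowest 288.5 230 [77.06 38.1  29.86]
[353 226  14  13  75] lowest 358.5 238 [67.03 35.67 28.59]
[324 240   7  28 123] lowest 326.0 267 [68.28 35.53 27.9 ]
[260 244   9  12  61] lowest 266.5 255 [70.3  37.05 29.25]
[292 251   7  23 110] lowest 297.5 273 [71.45 37.11 29.14]
```

Now the tips project to about 1–3 mm above the bench, so the earlier push only caught the top of the rim. Next: push home again at this height.

```bash
python3 -m inch '[[[4,0,0,0,0,0,50],[8,0,0,0,0,0,50],[10,0,0,0,0,0,50],[12,0,0,0,0,0,50],[13,0,0,0,0,0,50],[13,0,0,0,0,0,50]]]' | grep ft_f; python3 -m inch '[[[1,0,0,0,0,0,50],[1,0,0,0,0,0,50]]]' | grep ft_f;python3 -m inch '[[[1,0,0,0,0,0,50],[1,0,0,0,0,0,50]]]' | grep ft_f;python3 -c "
from b import *
tool()"
```

```text
ft_force: [0.1, -0.8, -0.7]
ft_force: [-0.4, -4.0, 0.5]
ft_force: [-2.4, -10.9, 1.8]
t 15.0 TCP(front frame) [-65.13  -8.22] tip z -26.9 toolx yaw-board deg -0.0 tilt [-0. -0. -1.] F [-11.14  -0.22   1.77] w 43.7
```

```bash
python3 -m inch '[[[0.3,0,-2.4,0,0,0,50],[0.9,0,-4.8,0,0,0,50],[1.5,0,-7.2,0,0,0,50],[2.2,0,-9.6,0,0,0,50],[2.2,0,-9.6,0,0,0,50]]]' | grep ft_f
cat > side.py <<'E'
from b import *
o=tool();d=optics.get_image('wrist')
g=cv2.cvtColor(d['frame'],cv2.COLOR_RGB2HSV)
# plate white between the fingers: column 312 rows
u=316;col=g[:, u];b=np.where((col[60:300,0]>95)&(col[60:300,0]<125)&(col[60:300,1]>120))[0]+60
w=np.where((col[:,1]<45)&(col[:,2]>200))[0]
print('board last row',b.max() if len(b) else None,'white rows',w[w>60].min() if len(w) else None,w.max() if len(w) else None, len(w))
print(d['frame'][100:320:10,u].tolist())
E
python3 side.py
```

```text
ft_force: [-1.4, -11.5, 2.9]
t 15.5 TCP(front frame) [-63.14  -8.2 ] tip z -17.0 toolx yaw-board deg -0.01 tilt [-0. -0. -1.] F [-11.47  -1.33   2.89] w 44.0
board last row 124 white rows 126 239 67
[[31, 93, 191], [32, 91, 191], [28, 92, 192], [252, 251, 248], [251, 248, 237], [148, 145, 148], [153, 149, 152], [243, 240, 230], [255, 255, 253], [136, 133, 137], [201, 197, 187], [148, 146, 149], [246, 243, 232], [232, 227, 220], [150, 144, 136], [95, 91, 85], [148, 142, 133], [151, 144, 134], [94, 89, 83], [95, 92, 85], [93, 90, 84], [79, 79, 80]]
```

```bash
python3 - <<'E'
from b import *
o=tool();d=optics.get_image('wrist');f=d['frame'];o['ee_pos'][2]+=10
g=cv2.cvtColor(f,cv2.COLOR_RGB2GRAY).astype(int)
for u in(300,316,330):
    print(u,g[222:246,u].tolist())
for z in(5,13,18,23): print(z,B(wcast([(316,125),(316,236)],z,o,d)).tolist())
# flat widths: front and rear edges
for r in(130,150,200,228):
    xs=np.where((g[r,180:460]>190))[0]+180; print(r,xs.min(),xs.max())
E
```

```text
t 15.55 TCP(front frame) [-63.16  -8.19] tip z -17.1 toolx yaw-board deg -0.01 tilt [-0. -0. -1.] F [-12.34  -0.     2.46] w 43.9
300 [242, 236, 190, 129, 137, 169, 254, 253, 250, 249, 249, 249, 249, 249, 249, 250, 254, 245, 137, 80, 89, 92, 91, 90]
316 [239, 238, 238, 240, 244, 198, 147, 137, 228, 255, 251, 249, 249, 249, 249, 250, 254, 245, 145, 79, 88, 91, 92, 91]
330 [254, 251, 250, 249, 249, 249, 249, 249, 249, 249, 249, 249, 249, 249, 249, 250, 254, 245, 141, 78, 90, 91, 90, 92]
5 [[7.848197176586429, -6.9777480513194], [-60.99826196162714, -6.887299902134154]]
13 [[8.351423015395998, -7.0368324611971795], [-57.414624425469256, -6.9504312527005965]]
18 [[8.665939164651988, -7.073760217370804], [-55.17485096537061, -6.98988834680451]]
23 [[8.980455313907944, -7.110687973544319], [-52.93507750527193, -7.029345440908536]]
130 227 396
150 226 396
200 228 395
228 229 394
```

```bash
cat > tilt.py <<'E'
from b import *
from scipy.optimize import brentq
def run():
    o=tool();d=optics.get_image('wrist')
    g=cv2.cvtColor(d['frame'],cv2.COLOR_RGB2HSV)
    m=((g[...,1]<45)&(g[...,2]>200)).astype(np.uint8)
    for r in range(100,300,6):
        xs=np.where(m[r,200:450])[0]+200
        if len(xs)<2: continue
        l,rr=xs.min(),xs.max()
        # height (by reported TCP z) at which the span is 90 mm
        W=lambda z:np.ptp(B(wcast([(l,r),(rr,r)],z,o,d))[:,1])-90
        try: z=brentq(W,-60,120); p=B(wcast([(l,r),(rr,r)],z,o,d)); print(r,l,rr,'z-TCPz',round(z-o['ee_pos'][2],1),'x',p[:,0].mean().round(1),'y',p[:,1].mean().round(1))
        except ValueError: pass
run()
E
python3 tilt.py
```

```text
t 15.6 TCP(front frame) [-63.18  -8.18] tip z -17.1 toolx yaw-board deg -0.01 tilt [-0. -0. -1.] F [-11.93  -0.17   2.95] w 43.7
100 219 423 z-TCPz 37.8 x 23.1 y -9.6
106 219 422 z-TCPz 37.3 x 20.3 y -9.3
112 219 422 z-TCPz 37.6 x 17.7 y -9.3
118 220 422 z-TCPz 37.2 x 14.9 y -9.6
130 227 396 z-TCPz 10.1 x 7.2 y -4.5
136 227 396 z-TCPz 10.6 x 4.0 y -4.5
142 227 396 z-TCPz 11.2 x 0.8 y -4.5
148 226 396 z-TCPz 12.8 x -2.2 y -4.2
154 227 396 z-TCPz 12.4 x -5.5 y -4.5
160 227 396 z-TCPz 13.1 x -8.6 y -4.5
166 227 396 z-TCPz 13.8 x -11.7 y -4.5
172 227 396 z-TCPz 14.5 x -14.9 y -4.5
178 227 395 z-TCPz 14.3 x -18.2 y -4.2
184 227 395 z-TCPz 15.2 x -21.3 y -4.2
190 227 395 z-TCPz 16.1 x -24.4 y -4.2
196 228 395 z-TCPz 16.0 x -27.8 y -4.5
202 228 395 z-TCPz 16.9 x -30.9 y -4.5
208 228 395 z-TCPz 17.9 x -33.9 y -4.5
214 228 395 z-TCPz 19.0 x -37.0 y -4.5
220 229 394 z-TCPz 18.1 x -40.8 y -4.4
226 229 394 z-TCPz 19.3 x -43.9 y -4.4
232 229 394 z-TCPz 20.4 x -46.9 y -4.4
238 229 393 z-TCPz 20.7 x -50.4 y -4.1
```

The plate is tilting as planned: slope about 10°, rear edge up. Continuing along the arc.

```bash
python3 -m inch '[[[0.9,0,-2.3,0,0,0,50],[1.8,0,-4.6,0,0,0,50],[2.8,0,-6.9,0,0,0,50],[3.9,0,-9.1,0,0,0,50],[5,0,-11.3,0,0,0,50],[6.3,0,-13.4,0,0,0,50],[7.6,0,-15.5,0,0,0,50],[9,0,-17.4,0,0,0,50],[9,0,-17.4,0,0,0,50]]]' | grep ft_f
python3 tilt.py
```

```text
ft_force: [-4.7, -13.4, 9.4]
t 16.55 TCP(front frame) [-54.49  -8.29] tip z 0.9 toolx yaw-board deg 0.01 tilt [-0. -0. -1.] F [-14.13   1.33   9.35] w 43.5
100 229 445 z-TCPz 46.2 x 31.8 y -16.8
106 228 445 z-TCPz 47.0 x 29.2 y -16.5
112 229 445 z-TCPz 46.7 x 26.7 y -16.8
118 229 444 z-TCPz 46.3 x 24.2 y -16.6
124 229 444 z-TCPz 46.7 x 21.6 y -16.6
130 229 443 z-TCPz 46.4 x 19.1 y -16.4
136 237 443 z-TCPz 41.8 x 16.0 y -18.5
142 236 387 z-TCPz -8.9 x 7.1 y -4.2
148 235 388 z-TCPz -5.8 x 3.9 y -4.2
154 235 389 z-TCPz -3.9 x 0.6 y -4.6
160 235 389 z-TCPz -3.2 x -2.9 y -4.6
166 234 389 z-TCPz -1.2 x -6.1 y -4.3
172 233 390 z-TCPz 1.9 x -8.9 y -4.3
178 233 390 z-TCPz 2.7 x -12.3 y -4.3
184 232 391 z-TCPz 5.8 x -15.0 y -4.4
190 232 391 z-TCPz 6.8 x -18.3 y -4.4
196 231 392 z-TCPz 9.9 x -20.9 y -4.4
202 231 392 z-TCPz 10.9 x -24.1 y -4.4
208 231 392 z-TCPz 11.9 x -27.3 y -4.4
214 230 393 z-TCPz 15.0 x -29.7 y -4.5
220 230 393 z-TCPz 16.1 x -32.8 y -4.5
226 230 393 z-TCPz 17.3 x -36.0 y -4.5
232 230 393 z-TCPz 18.5 x -39.1 y -4.5
```

The tilt is about 30° and on track.

```bash
python3 -m inch '[[[1.4,0,-2.1,0,0,0,50],[2.8,0,-4.2,0,0,0,50],[4.2,0,-6.2,0,0,0,50],[5.8,0,-8,0,0,0,50],[7.3,0,-9.8,0,0,0,50],[8.8,0,-11.5,0,0,0,50],[10.4,0,-13,0,0,0,50],[12,0,-14.5,0,0,0,50],[12,0,-14.5,0,0,0,50]]]' | grep ft_f
python3 tilt.py
```

```text
ft_force: [-3.8, -8.5, 9.9]
t 17.5 TCP(front frame) [-41.76  -8.43] tip z 15.6 toolx yaw-board deg -0.01 tilt [-0. -0. -1.] F [-9.16  1.65  9.9 ] w 43.7
100 203 437 z-TCPz 56.3 x 44.4 y -9.2
106 203 437 z-TCPz 56.5 x 42.0 y -9.2
112 203 436 z-TCPz 56.2 x 39.6 y -9.0
118 203 436 z-TCPz 56.5 x 37.3 y -9.0
124 204 436 z-TCPz 56.3 x 34.9 y -9.2
130 204 435 z-TCPz 56.0 x 32.6 y -9.0
136 204 435 z-TCPz 56.4 x 30.2 y -9.0
142 205 435 z-TCPz 56.3 x 27.8 y -9.2
148 206 435 z-TCPz 56.1 x 25.4 y -9.5
154 243 382 z-TCPz -23.6 x 10.2 y -4.7
160 242 383 z-TCPz -19.9 x 6.8 y -4.7
166 240 384 z-TCPz -15.0 x 3.9 y -4.5
172 239 385 z-TCPz -11.4 x 0.9 y -4.5
178 238 386 z-TCPz -8.0 x -2.1 y -4.6
184 237 387 z-TCPz -4.5 x -5.0 y -4.6
190 235 388 z-TCPz 0.0 x -7.5 y -4.4
196 234 389 z-TCPz 3.3 x -10.2 y -4.4
202 233 390 z-TCPz 6.6 x -12.8 y -4.5
208 232 391 z-TCPz 9.8 x -15.3 y -4.5
214 231 392 z-TCPz 13.0 x -17.8 y -4.6
220 231 392 z-TCPz 14.1 x -20.9 y -4.6
226 229 393 z-TCPz 18.3 x -22.8 y -4.4
```

The tilt is about 52°. Next: push it over.

```bash
python3 -m inch '[[[2,0,-1.2,0,0,0,50],[4,0,-2.2,0,0,0,50],[6,0,-3,0,0,0,50],[8,0,-3.5,0,0,0,50],[10,0,-4,0,0,0,50],[12,0,-4.2,0,0,0,50],[14,0,-4.5,0,0,0,50],[16,0,-4.5,0,0,0,50],[18,0,-4.5,0,0,0,50],[20,0,-4.5,0,0,0,50],[20,0,-4.5,0,0,0,50]]]' | grep ft_f
python3 tilt.py
```

```text
ft_force: [-21.0, -29.1, 64.7]
t 18.65 TCP(front frame) [-25.23  -9.06] tip z 24.8 toolx yaw-board deg 0.09 tilt [-0.   -0.01 -1.  ] F [-33.23  13.43  64.73] w 44.2
100 206 432 z-TCPz 51.4 x 61.1 y -9.3
106 207 431 z-TCPz 50.5 x 58.7 y -9.3
112 207 431 z-TCPz 50.8 x 56.2 y -9.3
118 207 431 z-TCPz 51.1 x 53.8 y -9.3
124 208 431 z-TCPz 50.8 x 51.3 y -9.5
130 208 430 z-TCPz 50.6 x 48.9 y -9.3
136 208 430 z-TCPz 51.0 x 46.4 y -9.3
142 209 429 z-TCPz 50.2 x 43.9 y -9.3
148 209 429 z-TCPz 50.7 x 41.4 y -9.3
154 210 429 z-TCPz 50.6 x 38.9 y -9.6
160 210 428 z-TCPz 50.5 x 36.4 y -9.4
166 210 428 z-TCPz 51.1 x 34.0 y -9.4
172 211 427 z-TCPz 50.4 x 31.3 y -9.4
178 244 380 z-TCPz -24.6 x 10.4 y -4.9
184 242 381 z-TCPz -19.2 x 7.7 y -4.6
190 240 383 z-TCPz -12.6 x 5.5 y -4.7
196 238 385 z-TCPz -6.4 x 3.5 y -4.8
202 236 387 z-TCPz -0.4 x 1.5 y -4.9
208 234 388 z-TCPz 4.2 x -0.6 y -4.7
214 232 390 z-TCPz 9.7 x -2.3 y -4.8
220 230 392 z-TCPz 15.1 x -3.9 y -4.9
226 229 393 z-TCPz 18.2 x -6.2 y -5.0
232 231 382 z-TCPz 5.8 x -15.2 y -1.9
```

The tip is wedged on the foot side in the notch, with 65 N upward. I'll relieve it by rising.

```bash
python3 -m inch '[[[-0.5,0,-2,0,0,0,50],[-1,0,-4,0,0,0,50],[-1,0,-4.5,0,0,0,50]]]' | grep ft_f
python3 tilt.py | grep -vE 'TCPz 5'
```

```text
ft_force: [-9.6, -11.5, 28.5]
t 19.0 TCP(front frame) [-23.49  -8.81] tip z 26.7 toolx yaw-board deg -0.02 tilt [ 0. -0. -1.] F [-13.43   6.63  28.55] w 43.7
106 208 430 z-TCPz 49.7 x 60.2 y -9.2
112 208 430 z-TCPz 49.9 x 57.7 y -9.2
124 209 430 z-TCPz 49.9 x 52.8 y -9.4
130 209 429 z-TCPz 49.7 x 50.3 y -9.2
142 210 428 z-TCPz 49.3 x 45.2 y -9.2
148 210 428 z-TCPz 49.7 x 42.8 y -9.2
154 211 428 z-TCPz 49.6 x 40.3 y -9.4
160 211 427 z-TCPz 49.5 x 37.7 y -9.2
172 212 426 z-TCPz 49.4 x 32.5 y -9.2
178 246 379 z-TCPz -29.0 x 11.1 y -4.9
184 243 381 z-TCPz -20.5 x 9.1 y -4.7
190 204 383 z-TCPz 27.0 x 18.4 y 4.2
196 239 385 z-TCPz -7.5 x 4.9 y -4.9
202 236 387 z-TCPz -0.3 x 3.3 y -4.7
208 234 388 z-TCPz 4.3 x 1.1 y -4.5
214 232 390 z-TCPz 9.8 x -0.6 y -4.6
220 230 392 z-TCPz 15.1 x -2.2 y -4.7
226 230 392 z-TCPz 16.3 x -5.4 y -4.7
```

```bash
python3 -m inch '[[[0.5,0,-1.5,0,0,0,50],[1.5,0,-2.8,0,0,0,50],[3,0,-3.6,0,0,0,50],[4.5,0,-4.2,0,0,0,50],[6,0,-4.6,0,0,0,50],[6,0,-4.6,0,0,0,50]]]' | grep ft_f
python3 tilt.py | awk '/^t /||$1>170'
```

```text
ft_force: [-6.6, -3.5, 18.6]
t 19.65 TCP(front frame) [-15.81  -8.68] tip z 30.0 toolx yaw-board deg -0.02 tilt [ 0. -0. -1.] F [-4.93  5.57 18.61] w 43.9
172 214 449 z-TCPz 61.7 x 42.8 y -14.3
178 214 449 z-TCPz 62.2 x 40.6 y -14.3
184 215 449 z-TCPz 62.3 x 38.2 y -14.5
190 245 380 z-TCPz -23.8 x 11.8 y -4.9
196 242 383 z-TCPz -14.1 x 10.6 y -5.0
202 227 385 z-TCPz 7.9 x 13.6 y -1.5
208 200 388 z-TCPz 36.9 x 19.9 y 3.6
214 200 390 z-TCPz 39.3 x 17.7 y 2.9
220 201 392 z-TCPz 40.9 x 15.3 y 2.2
226 201 392 z-TCPz 41.9 x 12.6 y 2.2
244 200 291 z-TCPz -87.3 x -58.9 y 61.4
250 200 295 z-TCPz -74.8 x -59.0 y 56.8
256 203 296 z-TCPz -78.6 x -67.2 y 56.4
262 202 295 z-TCPz -75.8 x -72.1 y 57.2
```

```bash
python3 -m inch '[[[1,0,-1.2,0,0,0,50],[2.5,0,-2,0,0,0,50],[4,0,-2.5,0,0,0,50],[6,0,-2.8,0,0,0,50],[8,0,-2.8,0,0,0,50],[10,0,-2.8,0,0,0,50],[12,0,-2.8,0,0,0,50],[12,0,-2.8,0,0,0,50]]]' | grep ft_f
python3 tilt.py | awk '/^t /||$1>170'
```

```text
ft_force: [-4.3, -2.0, 16.5]
t 20.5 TCP(front frame) [-3.15 -8.65] tip z 32.7 toolx yaw-board deg -0.04 tilt [ 0.  0. -1.] F [-3.02  3.71 16.53] w 43.7
172 215 449 z-TCPz 61.2 x 55.3 y -14.5
178 215 449 z-TCPz 61.8 x 53.1 y -14.5
184 216 449 z-TCPz 61.9 x 50.7 y -14.8
190 216 448 z-TCPz 61.9 x 48.3 y -14.6
196 217 447 z-TCPz 61.6 x 45.8 y -14.6
202 245 380 z-TCPz -21.5 x 16.9 y -4.8
208 239 385 z-TCPz -5.2 x 18.2 y -4.8
214 202 414 z-TCPz 53.5 x 35.4 y -4.0
220 200 392 z-TCPz 41.7 x 28.2 y 2.4
226 200 396 z-TCPz 45.3 x 26.6 y 1.2
244 200 288 z-TCPz -95.7 x -50.2 y 65.1
250 200 294 z-TCPz -77.3 x -47.5 y 57.9
256 200 297 z-TCPz -67.7 x -48.7 y 54.7
262 200 302 z-TCPz -54.4 x -47.4 y 49.6
268 200 308 z-TCPz -40.4 x -45.2 y 44.2
274 209 300 z-TCPz -78.6 x -73.9 y 53.2
```

```bash
python3 -m inch '[[[2,0,-1,0,0,0,50],[4,0,-1,0,0,0,50],[6,0,-1,0,0,0,50],[8,0,-1,0,0,0,50],[10,0,-1,0,0,0,50],[12,0,-1,0,0,0,50],[14,0,-1,0,0,0,50],[14,0,-1,0,0,0,50],[14,0,-1,0,0,0,50],[14,0,-1,0,0,0,50]]]' | grep ft_f
cat > fl.py <<'E'
from b import *
o=tool();d=optics.get_image('wrist');f=d['frame'].astype(int)
g=cv2.cvtColor(d['frame'],cv2.COLOR_RGB2HSV)
blue=(g[...,0]>95)&(g[...,0]<125)&(g[...,1]>120)
ter=(f[...,0]>1.4*f[...,2])&(f[...,0]>130)
m=cv2.morphologyEx(ter.astype(np.uint8),cv2.MORPH_OPEN,np.ones((5,5)))
n,l,s,c=cv2.connectedComponentsWithStats(m)
for i in range(1,n):
    if s[i,4]>400:
        ys,xs=np.where(l==i);P=B(wcast(np.c_[xs,ys],18,o,d)).astype(np.float32);print(s[i],np.median(d['frame'][l==i],0),cv2.minAreaRect(P))
print(d['frame'][40:300:12,316].tolist())
E
python3 fl.py
```

```text
ft_force: [-1.2, 1.8, 9.1]
t 21.55 TCP(front frame) [11.17 -8.71] tip z 33.0 toolx yaw-board deg -0.06 tilt [ 0.  0. -1.] F [1.49 1.56 9.06] w 43.8
[447  51  26  27 565] [164.  96.  39.] ((128.03846740722656, -107.81465148925781), (18.900033950805664, 20.47212791442871), 6.558359146118164)
[ 241  223  142   14 1776] [249. 150.  93.] ((6.068819522857666, -3.659648895263672), (10.56335163116455, 104.31649780273438), 0.0895528793334961)
[ 389  345  101   27 1276] [209. 162.  68.] ((-138.08998107910156, -134.42715454101562), (115.31499481201172, 23.75357437133789), 89.95860290527344)
[213 360  79  13 594] [210. 163.  69.] ((-142.09274291992188, 56.90464782714844), (15.847156524658203, 79.94921875), 0.08412597328424454)
[294 363  93  12 773] [209. 163.  68.] ((-141.69720458984375, -30.030006408691406), (89.44863891601562, 15.643994331359863), 89.79560089111328)
[[34, 79, 156], [47, 118, 232], [45, 118, 232], [43, 120, 232], [44, 116, 232], [44, 117, 231], [40, 115, 230], [39, 115, 230], [40, 114, 230], [41, 113, 230], [37, 113, 229], [37, 112, 229], [36, 113, 229], [37, 114, 229], [36, 113, 228], [255, 255, 255], [250, 153, 94], [124, 119, 109], [128, 121, 114], [124, 120, 113], [198, 189, 178], [191, 180, 171]]
```

The wrist mask shows the plate upright: a white strip in front, the foot's side behind. The tips are pressing down on the foot side, so I'll release that and nudge the rim.

```bash
python3 -m inch '[[[0.5,0,-1,0,0,0,50],[1,0,-2,0,0,0,50],[2.5,0,-2.2,0,0,0,50],[4,0,-2.2,0,0,0,50],[6,0,-2.2,0,0,0,50],[8,0,-2.2,0,0,0,50],[10,0,-2.2,0,0,0,50],[10,0,-2.2,0,0,0,50],[10,0,-2.2,0,0,0,50]]]' | grep ft_f
python3 fl.py
```

```text
ft_force: [0.2, -0.5, -1.0]
t 22.5 TCP(front frame) [20.63 -8.27] tip z 34.1 toolx yaw-board deg -0.03 tilt [-0. -0. -1.] F [-0.44 -0.32 -1.  ] w 44.3
[430  65  42  28 739] [163.  95.  36.] ((126.94297790527344, -100.83180236816406), (19.789690017700195, 32.280845642089844), 1.0536092519760132)
[ 254  150  119   74 8593] [237. 133.  83.] ((46.80757522583008, -4.66790771484375), (53.00202178955078, 81.9801025390625), 0.0567745640873909)
[ 380  345  109   28 1343] [208. 161.  68.] ((-129.8174285888672, -129.7107391357422), (23.811458587646484, 121.76557159423828), 0.06426137685775757)
[214 360  70  12 502] [208. 162.  68.] ((-134.13870239257812, 60.792236328125), (15.809298515319824, 71.45588684082031), 0.28336650133132935)
[285 363  93  12 759] [208. 162.  68.] ((-133.7954559326172, -20.658958435058594), (15.207472801208496, 89.95362854003906), 1.3173779249191284)
[[33, 77, 154], [30, 76, 153], [46, 119, 232], [43, 116, 230], [44, 115, 231], [42, 116, 230], [39, 113, 229], [38, 113, 229], [39, 114, 229], [255, 255, 255], [244, 142, 88], [235, 130, 82], [232, 127, 83], [235, 131, 82], [238, 135, 85], [233, 129, 81], [24, 71, 149], [192, 185, 172], [195, 186, 174], [199, 193, 180], [199, 189, 178], [192, 186, 174]]
```

The plate has flipped. The terracotta foot (53×82 mm) lies flat and square, with its centre at about -33 mm in board x and -5 mm in y. Next: go behind it, down, and push to the rail.

```bash
python3 -m inch '[[[-14,0,0,0,0,0,50],[-28,0,0,0,0,0,50],[-28,0,0,0,0,0,50],[-28,0,25,0,0,0,50],[-28,0,45,0,0,0,50],[-28,0,53,0,0,0,50],[-28,0,53,0,0,0,50],[-24,0,53,0,0,0,50],[-20,0,53,0,0,0,50],[-16,0,53,0,0,0,50],[-12,0,53,0,0,0,50],[-8,0,53,0,0,0,50],[-4,0,53,0,0,0,50],[0,0,53,0,0,0,50],[4,0,53,0,0,0,50],[8,0,53,0,0,0,50],[12,0,53,0,0,0,50],[16,0,53,0,0,0,50],[20,0,53,0,0,0,50],[20,0,53,0,0,0,50]]]' | grep ft_f
python3 fl.py
```

```text
ft_force: [0.0, -1.1, 4.5]
t 24.55 TCP(front frame) [41.   -8.67] tip z -18.3 toolx yaw-board deg -0.02 tilt [ 0. -0. -1.] F [-1.03 -0.27  4.52] w 44.1
[ 456   90   61   42 1521] [181. 107.  40.] ((125.63919067382812, -101.39649200439453), (40.58307647705078, 20.697214126586914), 86.10729217529297)
[  231   140   160    98 15015] [249. 150.  94.] ((79.59434509277344, -4.62457275390625), (82.17086791992188, 52.97861862182617), 89.99813079833984)
[241 239  32  54 904] [144.  74.  61.] ((34.169307708740234, 28.208192825317383), (12.401152610778809, 41.189815521240234), 70.78050994873047)
[ 363  239   45   79 1317] [144.  75.  61.] ((23.155771255493164, -49.18869400024414), (65.35287475585938, 15.120820999145508), 22.49936866760254)
[ 36 269  60  44 865] [142.  73.  60.] ((-4.0921783447265625, 202.34033203125), (20.055221557617188, 115.12776947021484), 30.95029640197754)
[ 536  269   65   45 1104] [142.  73.  60.] ((-8.053510665893555, -215.98504638671875), (122.07784271240234, 22.17713165283203), 66.21890258789062)
[ 366  345  122   29 1459] [227. 181.  77.] ((-50.73399353027344, -92.99411010742188), (18.07561683654785, 99.94593048095703), 0.17673446238040924)
[ 214  360  150   16 1250] [227. 181.  77.] ((-53.77055740356445, 13.891334533691406), (12.10571002960205, 110.22694396972656), 0.21530795097351074)
[[54, 134, 246], [41, 91, 180], [37, 88, 171], [36, 85, 171], [49, 129, 244], [50, 129, 243], [47, 128, 244], [46, 129, 244], [255, 255, 255], [249, 150, 94], [249, 149, 94], [250, 148, 95], [244, 141, 90], [249, 150, 95], [249, 150, 91], [249, 151, 93], [248, 147, 90], [29, 80, 166], [40, 125, 242], [44, 125, 242], [28, 78, 162], [30, 79, 164]]
```

```bash
python3 -m inch '[[[4,0,-1,0,0,0,50],[8,0,-1,0,0,0,50],[12,0,-1,0,0,0,50],[16,0,-1,0,0,0,50],[20,0,-1,0,0,0,50],[24,0,-1,0,0,0,50],[28,0,-1,0,0,0,50],[32,0,-1,0,0,0,50],[35,0,-1,0,0,0,50],[37,0,-1,0,0,0,50],[37,0,-1,0,0,0,50]]]' | grep ft_f
for i in 1; do python3 -m inch '[[[1,0,0,0,0,0,50],[1,0,0,0,0,0,50]]]' | grep ft_f; python3 -m inch '[[[1,0,0,0,0,0,50],[1,0,0,0,0,0,50]]]' | grep ft_f;python3 -m inch '[[[1,0,0,0,0,0,50],[1,0,0,0,0,0,50]]]' | grep ft_f;done;python3 fl.py | head -3
```

```text
ft_force: [1.3, 0.3, 0.5]
ft_force: [-0.7, -0.2, -0.6]
ft_force: [-0.7, 0.1, -0.7]
ft_force: [-0.1, -0.7, 0.5]
t 26.3 TCP(front frame) [80.59 -8.38] tip z -17.8 toolx yaw-board deg -0.04 tilt [ 0.  0. -1.] F [-0.68 -0.08  0.5 ] w 44.0
[  231   140   160    98 14981] [247. 147.  92.] ((119.05575561523438, -4.323329925537109), (82.10892486572266, 53.20084762573242), 89.97865295410156)
[ 452  158   57   50 1610] [177. 103.  36.] ((124.50273895263672, -102.09147644042969), (42.05868911743164, 21.281068801879883), 62.97331619262695)
```

```bash
python3 -m inch '[[[1,0,0,0,0,0,50],[1,0,0,0,0,0,50]]]' | grep ft_f; python3 -m inch '[[[1,0,0,0,0,0,50],[1,0,0,0,0,0,50]]]' | grep ft_f;python3 -m inch '[[[1,0,0,0,0,0,50],[1,0,0,0,0,0,50]]]' | grep ft_f;python3 fl.py | head -2
```

```text
ft_force: [0.7, -0.1, -0.2]
ft_force: [-0.3, 0.3, -0.0]
ft_force: [-0.2, 0.7, -0.2]
t 26.95 TCP(front frame) [83.66 -8.4 ] tip z -17.8 toolx yaw-board deg -0.03 tilt [ 0.  0. -1.] F [ 0.6   0.37 -0.19] w 43.9
[  231   140   160    98 14947] [246. 146.  91.] ((122.12763977050781, -4.315101623535156), (53.18274688720703, 82.1505126953125), 0.006618164479732513)
```

```bash
python3 -m inch '[[[1,0,0,0,0,0,50],[1,0,0,0,0,0,50]]]' | grep ft_f; python3 -m inch '[[[1,0,0,0,0,0,50],[1,0,0,0,0,0,50]]]' | grep ft_f;python3 fl.py | head -2
```

```text
ft_force: [-0.5, -0.3, 0.0]
ft_force: [-0.7, -6.1, 1.8]
t 27.4 TCP(front frame) [84.76 -8.45] tip z -17.8 toolx yaw-board deg -0.01 tilt [-0. -0. -1.] F [-6.06 -0.74  1.77] w 43.8
[  231   140   160    98 14902] [247. 146.  91.] ((123.27264404296875, -4.328014373779297), (53.186607360839844, 82.16905975341797), 0.04736415669322014)
```

It is against the rail at 6 N. I'll withdraw and check.

```bash
python3 -m inch '[[[-1,0,0,0,0,0,50],[-5,0,0,0,0,0,50],[-20,0,0,0,0,0,50],[-30,0,0,0,0,0,50],[-30,0,-30,0,0,0,50],[-30,0,-70,0,0,0,50],[-30,0,-100,0,0,0,50],[-30,0,-100,0,0,0,50]]]' | grep ft_f; python3 - <<'E'
from b import *
import subprocess
exec(open('fl.py').read())
# rail inner face/board front cross-check in same view
t=optics.get_image('top');f=t['frame'].astype(int);m=((f[...,0]>1.4*f[...,2])&(f[...,0]>130)&(f[...,0]>1.3*f[...,1])).astype(np.uint8)
n,l,s,c=cv2.connectedComponentsWithStats(m)
for i in range(1,n):
    if s[i,4]>100 and s[i,1]>100: ys,xs=np.where(l==i);print('top',s[i],cv2.minAreaRect(B(cast(t,np.c_[xs,ys],18)).astype(np.float32)))
E
```

```text
ft_force: [0.1, -0.0, -0.3]
t 28.25 TCP(front frame) [ 55.72 -11.09] tip z 86.4 toolx yaw-board deg -0.09 tilt [ 0.01  0.   -1.  ] F [-0.03 -0.1  -0.31] w 44.2
[605   0  26  41 619] [211.  35.  27.] ((293.2995910644531, -396.9993896484375), (53.09637451171875, 80.20685577392578), 19.90558433532715)
[ 598   52   42   85 2201] [208.  34.  27.] ((192.8870849609375, -380.4681701660156), (100.65314483642578, 102.2899398803711), 14.193013191223145)
[ 260   93   99   63 6016] [237. 132.  83.] ((123.09031677246094, -4.314888000488281), (52.234432220458984, 82.04673767089844), 0.1223537027835846)
[403 111  33  26 525] [162.  93.  32.] ((126.42549133300781, -99.88429260253906), (31.66031265258789, 19.152015686035156), 67.37469482421875)
[ 352  345  138   30 1553] [206. 160.  67.] ((-153.7335205078125, -148.00112915039062), (192.16064453125, 29.70258140563965), 89.6859359741211)
[218 360  92  14 761] [206. 160.  67.] ((-157.3483123779297, 56.952239990234375), (115.30770111083984, 19.85382080078125), 89.65340423583984)
[[104, 100, 94], [106, 103, 96], [169, 163, 152], [78, 121, 234], [68, 88, 152], [242, 139, 85], [239, 135, 85], [237, 132, 85], [237, 132, 83], [233, 128, 79], [24, 70, 146], [38, 111, 227], [36, 110, 226], [38, 111, 227], [37, 112, 226], [36, 110, 225], [35, 108, 225], [37, 110, 226], [191, 182, 170], [196, 189, 175], [192, 183, 172], [192, 185, 173]]
```

The plate lies flat and square, foot up, against the rail. The robot is clear, so I'm handing in.

```bash
python3 -c "
from workcell import ctrl
print(ctrl.close_job())"
```

```text
the job is handed in; nothing more can be done
None
```

The spot plate was flipped onto the board, wells down, and pushed square against the rear rail; the job was handed in at about 28 s with the robot clear, but no verdict was shown, and I did not re-measure the beaker, flask and stopper at the end.

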